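Drag the sample coupon along the jig rail into its corner pocket

TASK

Seat the rectangular cork-coloured sample coupon in the corner pocket of the jig by pushing it with the fingertips, without lifting it: first push it across the bed until its long side lies flat against the long rail, before it has gone far towards the pocket, then drag it along, keeping it against the rail, until it is fully home in the pocket, touching both rail and end stop. Leave the round disc and everything else where it stands.

Things in the scene. Friction and masses are not known exactly. Their poses are not given: they have to be found in the camera images.
- coupon: rectangular cork-coloured coupon, 36 (its x) x 50 (its y) x 14 mm thick, about 35 g, flat and loose on the jig bed. Origin: centre of its underside, z up. Its centre starts 95 to 120 mm from the rail's face, its y turned up to 20 degrees from the jig's y; slides with ordinary friction. Seated: its 50 mm sides along the rail, origin at x = +47, y = +100 mm in the jig's frame
- jig: jig fixed to the table: flat grey bed 170 (x) x 300 (y) x 8 mm thick, with aluminium bars standing 18 mm above the bed top on its far side and left end; the rest is open and flat. Origin: centre of the bed's underside, on the table; x points across the bed to the long rail (roughly away from the robot), y along the rail to the pocket (roughly to the robot's left)
- rail (a point): on the bed top, on the inner face of the long rail, at its middle: x = +65, y = 0 mm in the jig's frame. The rail runs along the jig's y from -145 to +141 mm and is 16 mm thick, 18 mm high
- pocket (a point): on the bed top, where the centre of the coupon's underside lies when fully home; axes as the jig's. The pocket lies between rail, end stop and keeper: 40 mm wide, 28 mm deep, open towards -y, so 22 mm of the seated coupon stands out. End stop: inner face at jig y = +125 mm (25 mm from this point), from x = +17 mm to the rail, 16 mm thick, 18 mm high
- keeper (a point): on the bed top, the pocket-side corner of the keeper at the pocket's mouth: x = +25, y = +97 mm in the jig's frame. The keeper is a short bar parallel to the rail, x from +17 to +25 mm, y from +97 to +125 mm, 18 mm high
- disc: round cork-coloured sample disc, 48 mm across, 14 mm thick, lying loose on the jig bed beside the coupon (the two swap places); a bystander. Origin: centre of its underside
- pot: small closed white jar, 38 mm across, 42 mm tall, standing loose on the near side of the jig bed toward the pocket end; a bystander. Origin: centre of its underside
- amber_bottle: amber bottle, 48 mm across, 100 mm tall, on the table left of the jig; a bystander. Origin: centre of its underside
- tin: brass-coloured round tin, 72 mm across, 45 mm tall, on the table right of the jig; a bystander. Origin: centre of its underside
- carton: flat cardboard carton, 60 x 120 x 35 mm, on the table beyond the jig; a bystander. Origin: centre of its underside
- cup: open white cup, 68 mm across, 75 mm tall, on the table beyond and right of the jig; a bystander. Origin: centre of its underside
- spatula: spatula 240 mm long lying on the table beyond and left of the jig; a bystander. Origin: near its middle, at its underside
Things that resemble listed ones, but are neither listed nor needed, are in the scene too. Leave any grey look-alike of the coupon alone.

How it is judged:
By the outcome, as a careful person would: the job done as asked, in the order asked, and still so for the second after the job is handed in, with the robot touching nothing.
It also fails if it takes over 50 s, if anything falls off the work surface, if the arm or the gripper's body presses on something with over 40 N, if the wrist force passes 120 N, or if a joint passes its speed limit or range.

ROBOT

A 6-joint arm with a two-finger parallel gripper is mounted at the origin on the work surface. World frame = base frame: x ahead of the robot, y to its left, z up, the work surface at z = 0. Lengths are in m, angles in degrees, forces in N, time in s.
With the tool pointing down it reaches from about 0.4 to 0.825 m from the base axis. Payload 7 kg.
Tool frame: the origin (TCP) lies between the finger pads; the fingertips stand 17 mm ahead of it and the grasp point (between the pads) lies 2 mm behind it; x points along the fingers, y is the direction in which the jaws open and shut, and the axes are right-handed (so a half turn about x gives the same grasp; the last joint's range is limited). The gripper opens to 88 mm and grips with 3 to 60 N. Pads are 19 mm wide; open, the fingers measure 130 mm over their backs; the gripper's body (78 mm by 193 mm) begins 47 mm behind the grasp point.
Start: joints at [-49.956, 20.546, 0.682, 0, -70.136, -16.507], TCP at [0.27, -0.619, 0.244] pointing down, gripper open.
Joint ranges: [-176.03, 176.03], [-82.01, 121.73], [-58.28, 71.71], [-173.87, 95.51], [-174.79, -0.11], [-173.66, 173.66]. Speed limits (degrees/s): [136.94, 136.94, 172.46, 180, 180, 180].

INTERFACE

Orientations are given as [roll, pitch, yaw] about the fixed x, y, z axes, in that order (R = Rz(yaw) Ry(pitch) Rx(roll)).
In Python, from plant import r gives the robot as it stands.
- The arm moves only by the shell command python3 -m jog 'ROWS' [FORCE]. ROWS is a JSON object of lists of equal length, an entry for each row: "fingers": the opening, from 0 (shut) to 1 (fully open); "dp": the shift along the tool's x, y, z in mm, a list of three; "twist": the turn about the tool's x in degrees. In form: {"fingers": [fingers, ...], "dp": [[dx, dy, dz], ...], "twist": [twist, ...]}. A call has exactly 5 rows; each row is the pose to reach, as a shift and turn from the pose measured when the call began, along the tool's axes at that moment; what a row does not reach only later rows make up. A row lasts 1/10 s, in which the tool goes at most 50 mm and 8.59 degrees, less where a joint would pass 70% of its speed; a pose out of reach is approached as far as the arm can. A call with a gripper value outside its range is refused whole. The fingers move at their own pace and stop on an object; FORCE is the grip in N (left out, the last holds). Time passes only in rows, so rows that repeat a pose let the fingers close, or fill a call up. It gives the time, the measured TCP pose, the force and the opening at its end, in the units of the state.
- r.get_state(): the state, without advancing time (a new reading comes with each control period).
- r.capture(name): name is "scene" or "top"; returns a dict with "frame" (400x640x3 uint8, red, green, blue), "intrinsics" (3x3 intrinsics, pixels), "D" ([k1, k2, p1, p2, k3] as OpenCV has them; the pictures are not rectified), "pose" (4x4, takes a point from camera to world coordinates). Camera axes: x right, y down, z forward; pixel columns grow to the right and rows downward; lengths in m; the calibration is good to about 2 mm. A picture is of the moment at which its call begins. There is no depth.
- r.close_job(): hands the job in, once; it reports no verdict.
The state is a dict: "time_s": time; "joints": joint angles; "qd": joint speeds; "joint_torque": joint torques, N m; "tcp_pos": TCP position; "eef_rot": TCP orientation; "contact_force": force on the tool from outside, world axes, zero at the start; "moment": the same for the moment, N m; "gripper_width": finger opening in m.
Only numpy, scipy, OpenCV 4.12 (cv2) and the standard library are available. Lean on these libraries where they do the work, as an engineer would, in place of code of your own. Each camera call takes 0.05 s, during which the arm holds its last target. There are 200 camera calls.

## Working session

There is one attempt and no reset: what is moved stays moved. The work goes in short steps, Python scripts to look and compute and a shell command to move; the robot and the scene stay as the last step left them, time stands still between calls to the robot, and variables do not carry over. Pictures are saved under pics/ and viewed, on a budget of 10 in all, crops included, one or two more only if the job needs it, and the job is handed in when it is done.

```bash
mkdir -p pics; cat > h.py <<'E'
import numpy as np, cv2, json
from plant import r
def snap(cam,name,crop=None,k=1):
    c=r.capture(cam); im=c["frame"][...,::-1]
    np.savez(f"pics/{name}.npz",**{a:np.array(c[a]) for a in("frame","intrinsics","D","pose")})
    if crop: x0,y0,x1,y1=crop; im=im[y0:y1,x0:x1]
    cv2.imwrite(f"pics/{name}.png",cv2.resize(im,None,fx=k,fy=k,interpolation=cv2.INTER_CUBIC))
def px2w(name,uv,z):
    c=np.load(f"pics/{name}.npz"); p=cv2.undistortPoints(np.array(uv,float).reshape(-1,1,2),c["intrinsics"],c["D"]).reshape(-1,2)
    T=c["pose"]; d=np.c_[p,np.ones(len(p))]@T[:3,:3].T; o=T[:3,3]
    return o+d*((z-o[2])/d[:,2])[:,None]
def w2px(name,X):
    c=np.load(f"pics/{name}.npz"); T=np.linalg.inv(c["pose"])
    return cv2.projectPoints(np.array(X,float).reshape(-1,1,3),cv2.Rodrigues(T[:3,:3])[0],T[:3,3],c["intrinsics"],c["D"])[0].reshape(-1,2)
E
python3 -c "
from h import *
snap('top','top0'); snap('scene','scene0')
s=r.get_state(); print(s)"
```

```text
{'time_s': 0.1, 'joints': array([-4.99555150e+01,  2.05884296e+01,  6.39545963e-01, -1.74019823e-02,
       -7.01372102e+01, -1.65070413e+01]), 'qd': array([ 0.0209772 , -0.10232094,  0.14869861,  0.10799877, -0.06951278,
       -0.0311993 ]), 'joint_torque': array([-2.34086037e-03, -5.84162092e+01,  2.93751651e+01,  7.01562613e+00,
        1.01265500e-02, -6.94163600e-05]), 'tcp_pos': array([ 0.26937067, -0.61846951,  0.242709  ]), 'eef_rot': array([ 95.74917521,  89.91236516, 119.28069396]), 'contact_force': array([ 0.42219153, -0.2268756 ,  0.37083967]), 'moment': array([-0.0301196 ,  0.06831937,  0.00919377]), 'gripper_width': 0.08774506285869399}
```

View pics/top0.png

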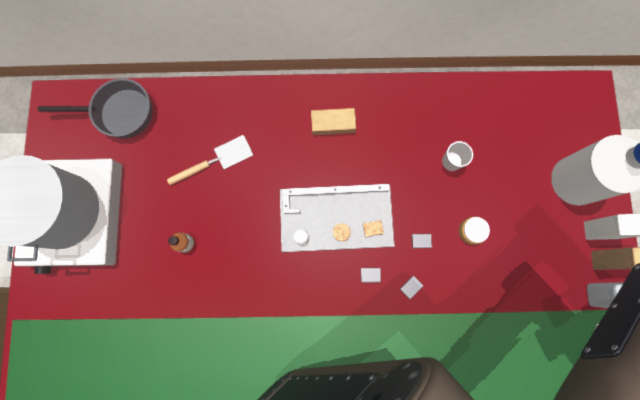

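View pics/scene0.png

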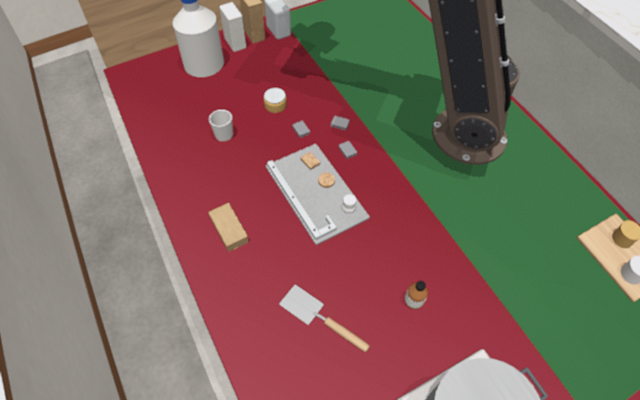

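Top view: the jig spans about (280–394, 185–251), with the rail along its top edge and the pocket at upper left near (290, 205). There are two cork pieces: a round one at (341,232), the disc, and a rectangular one at (373,228), the coupon. Three grey look-alikes lie off the jig at (422,241), (371,275) and (412,288). Next I'll confirm this in an enlarged crop.

```bash
python3 -c "
from h import *
c=np.load('pics/top0.npz'); im=c['frame'][...,::-1][175:265,270:405]
cv2.imwrite('pics/crop0.png',cv2.resize(im,None,fx=5.9,fy=5.9,interpolation=cv2.INTER_CUBIC)); print(c['pose'])"
```

```text
[[-1.76392513e-02 -9.85204992e-01  1.70469879e-01  3.79124109e-01]
 [-9.99837367e-01  1.80210711e-02  6.92594963e-04 -6.48938548e-03]
 [-3.75439782e-03 -1.70429938e-01 -9.85362644e-01  1.11455815e+00]
 [ 0.00000000e+00  0.00000000e+00  0.00000000e+00  1.00000000e+00]]
```

View pics/crop0.png

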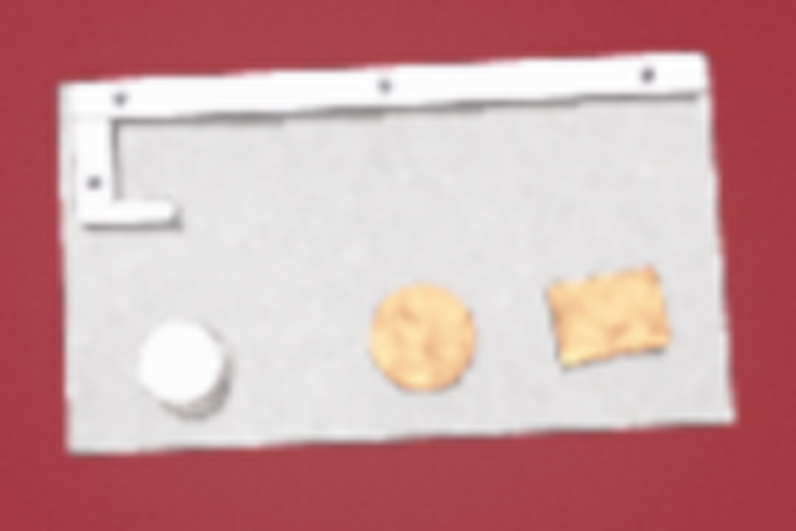

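Crop: coupon corners are at about (547,287), (656,268), (670,348) and (563,367). It is rectangular, about 50 x 36 mm, and cork-coloured, so it fits the description. The disc is centred at (422,337), and the white pot is at (183,365).

```bash
cat >> h.py <<'E'
def crop2full(p,x0=270,y0=175,k=5.9): return (np.array(p,float)+.5)/k-.5+[x0,y0]
def pose2(P,Q):  # 2D rigid fit model P -> world Q, mm
    a=P-P.mean(0); b=Q-Q.mean(0); th=np.arctan2((a[:,0]*b[:,1]-a[:,1]*b[:,0]).sum(),(a*b).sum())
    R=np.array([[np.cos(th),-np.sin(th)],[np.sin(th),np.cos(th)]]); t=Q.mean(0)-R@P.mean(0)
    return R,t,np.degrees(th),np.linalg.norm(P@R.T+t-Q,axis=1)
E
python3 -c "
from h import *
M=np.array([[-85,150],[-85,-150],[65,-145],[81,-145],[65,125],[25,97.]]);z=[8,8,26,26,26,26]
I=[(68,453),(735,422),(698,96),(706,53),(116,120),(180,206)]
Q=np.array([px2w('top0',crop2full(i),zz/1000)[0,:2]*1000 for i,zz in zip(I,z)])
R,t,th,e=pose2(M,Q);print(t,th,e)
c=px2w('top0',crop2full([(547,287),(656,268),(670,348),(563,367)]),.022)[:,:2]*1000
j=(c-t)@R;print('coupon w',c,'jig',j, j.mean(0))
P=np.array([[18,25],[18,-25],[-18,-25],[-18,25.]]);print(pose2(P,j))
d=px2w('top0',crop2full([(422,337)]),.022)[:,:2]*1000;print('disc jig',(d-t)@R)
d=px2w('top0',crop2full([(183,362)]),.05)[:,:2]*1000;print('pot jig',(d-t)@R)
np.savez('jig.npz',R=R,t=t)
s=r.get_state();from scipy.spatial.transform import Rotation as Ro
a=Ro.from_euler('xyz',s['eef_rot'],degrees=True).as_matrix();print(a)
"
```

```text
[527.61126829 -32.99956622] 1.6680192943176924 [1.67389296 1.09224661 4.33639612 2.09618872 2.10884706 2.10991634]
coupon w [[ 509.21628198 -101.29513224]
 [ 516.9115366  -150.60969779]
 [ 480.75797748 -155.43837784]
 [ 473.13797046 -107.28040592]] jig [[ -20.37516063  -67.73117959]
 [ -14.11863076 -117.24884465]
 [ -50.39742503 -121.02310937]
 [ -56.61240569  -72.66373818]] [-35.37590553 -94.66671795]
(array([[ 0.99229467, -0.12390031],
       [ 0.12390031,  0.99229467]]), array([-35.37590553, -94.66671795]), np.float64(7.117254522113452), array([0.25798365, 0.29850425, 0.72830535, 0.63780491]))
disc jig [[-40.20869516 -10.44592864]]
pot jig [[-48.96822583  95.19184755]]
[[-7.48068748e-04 -3.99252920e-01  9.16840524e-01]
 [ 1.33409595e-03  9.16839566e-01  3.99253591e-01]
 [-9.99998830e-01  1.52182236e-03 -1.53217325e-04]]
```

Coupon in the jig frame is about (-35, -95), turned +7°. The disc is at (-40, -10), with a clear gap between them. The plan is to close the fingers and line the jaw axis up with the rail, then push from the near side.

```bash
cat >> h.py <<'E'
from scipy.spatial.transform import Rotation as Ro
def plan(jx,jy,z,ang=None):
    """print dp (tool axes, mm) and twist to bring TCP to jig x,y (mm), world z (mm), tool y at ang deg from jig x"""
    J=np.load('jig.npz'); s=r.get_state(); A=Ro.from_euler('xyz',s['eef_rot'],degrees=True).as_matrix()
    w=np.r_[J['R']@[jx,jy]+J['t'],z]; p=s['tcp_pos']*1000
    g=J['R'].T@A[:2,1]; cur=np.degrees(np.arctan2(g[1],g[0]))
    print('t',round(s['time_s'],2),'jig now',((p[:2]-J['t'])@J['R']).round(1),'z',p[2].round(1),'yang',cur.round(1),'F',(J['R'].T@s['contact_force'][:2]).round(1),s['contact_force'][2].round(1),'w',round(s['gripper_width']*1000,1))
    print('dp',(A.T@(w-p)).round(1),'twist',None if ang is None else round(cur-ang,1),'j6',s['joints'][5].round(0),'tilt',np.degrees(np.arccos(-A[2,0])).round(2))
E
python3 -c "
from h import *
plan(-82,-95,120,90)"
```

```text
t 0.1 jig now [-275.2 -577.7] z 242.7 yang 111.9 F [ 0.4 -0.2] 0.4 w 87.7
dp [123.2 375.9 359.1] twist 21.9 j6 -17.0 tilt 0.09
```

```bash
python3 -m jog '{"fingers":[0,0,0,0,0],"dp":[[0,30,30],[10,60,60],[20,92,92],[30,125,122],[40,160,155]],"twist":[0,4,8,12,16]}' 20; python3 -m jog '{"fingers":[0,0,0,0,0],"dp":[[0,35,34],[0,68,66],[0,100,98],[0,130,128],[0,160,155]],"twist":[0,0,0,0,0]}'; python3 -c "
from h import *
plan(-82,-95,120,90)"
```

```text
time_s: 0.6
tcp_pos: [0.3476, -0.4082, 0.2022]
eef_rot: [116.8, 89.9, 124.1]
contact_force: [1.4, 0.8, 0.3]
gripper_width: 0.0533
time_s: 1.1
tcp_pos: [0.4817, -0.228, 0.2023]
eef_rot: [118.1, 89.9, 125.4]
contact_force: [0.6, 0.0, -0.4]
gripper_width: 0.0134
t 1.1 jig now [ -51.5 -193.6] z 202.3 yang 95.7 F [0.6 0. ] -0.4 w 13.4
dp [ 82.5 101.  -20.5] twist 5.7 j6 -78.0 tilt 0.12
```

```bash
python3 -m jog '{"fingers":[0,0,0,0,0],"dp":[[15,30,-7],[35,60,-14],[55,90,-20],[82,101,-20],[82,101,-20]],"twist":[2,4,5.7,5.7,5.7]}'; python3 -c "
from h import *
plan(-82,-95,60,90)"
```

```text
time_s: 1.6
tcp_pos: [0.4463, -0.1291, 0.1178]
eef_rot: [162.5, 89.6, 164.3]
contact_force: [-0.6, 0.0, 0.5]
gripper_width: 0.0004
t 1.6 jig now [-84.1 -93.7] z 117.8 yang 90.1 F [-0.6  0. ] 0.5 w 0.4
dp [57.8 -1.4  2.5] twist 0.1 j6 -96.0 tilt 0.39
```

```bash
python3 -m jog '{"fingers":[0,0,0,0,0],"dp":[[20,-1,0],[45,-1,0],[65,-1,0],[80,-1,0],[88,-1,0]],"twist":[0,0,0,0,0]}'; python3 -c "
from h import *
plan(-70,-95,29,90); snap('top','top1',(270,175,405,265),5.9)"
```

```text
time_s: 2.1
tcp_pos: [0.4458, -0.1305, 0.0293]
eef_rot: [166.7, 89.6, 168.4]
contact_force: [-0.2, 0.4, 0.8]
gripper_width: 0.0004
t 2.1 jig now [-84.6 -95. ] z 29.3 yang 90.1 F [-0.2  0.4] 0.8 w 0.4
dp [ 0.2  0.  14.6] twist 0.1 j6 -96.0 tilt 0.44
```

View pics/top1.png

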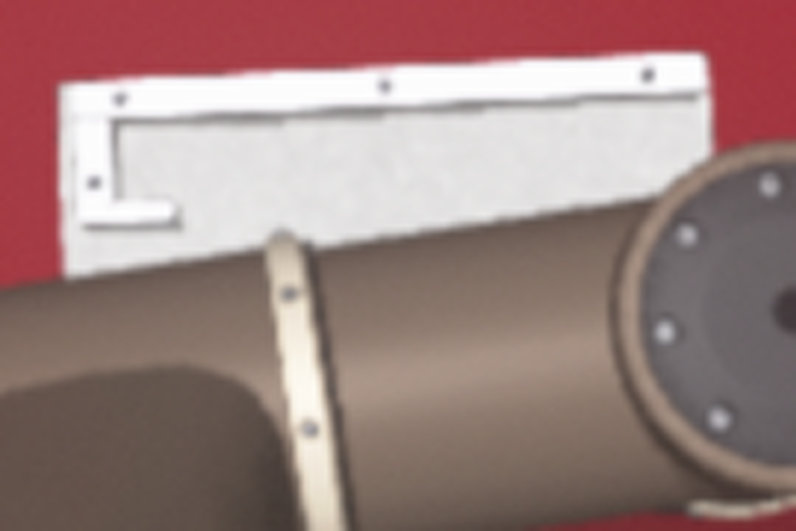

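The arm hides the bed in the top view. I'll push about 50 mm, then look with the scene camera.

```bash
python3 -m jog '{"fingers":[0,0,0,0,0],"dp":[[0,0,8],[0,0,16],[0,0,24],[0,0,32],[0,0,40]],"twist":[0,0,0,0,0]}'; python3 -m jog '{"fingers":[0,0,0,0,0],"dp":[[0,0,6],[0,0,12],[0,0,18],[0,0,24],[0,0,24]],"twist":[0,0,0,0,0]}'; python3 -c "
from h import *
plan(10,-95,29,90); snap('scene','scene1',(255,130,385,250),5)"
```

```text
time_s: 2.65
tcp_pos: [0.4864, -0.1292, 0.0286]
eef_rot: [166.4, 89.5, 168.1]
contact_force: [-0.3, -0.0, -0.4]
gripper_width: 0.0006
time_s: 3.15
tcp_pos: [0.5114, -0.1284, 0.0284]
eef_rot: [166.3, 89.6, 168.0]
contact_force: [-0.4, 0.0, 0.3]
gripper_width: 0.0003
t 3.15 jig now [-19.  -94.9] z 28.4 yang 90.1 F [-0.4  0. ] 0.3 w 0.3
dp [-0.8 -0.1 29. ] twist 0.1 j6 -95.0 tilt 0.42
```

View pics/scene1.png

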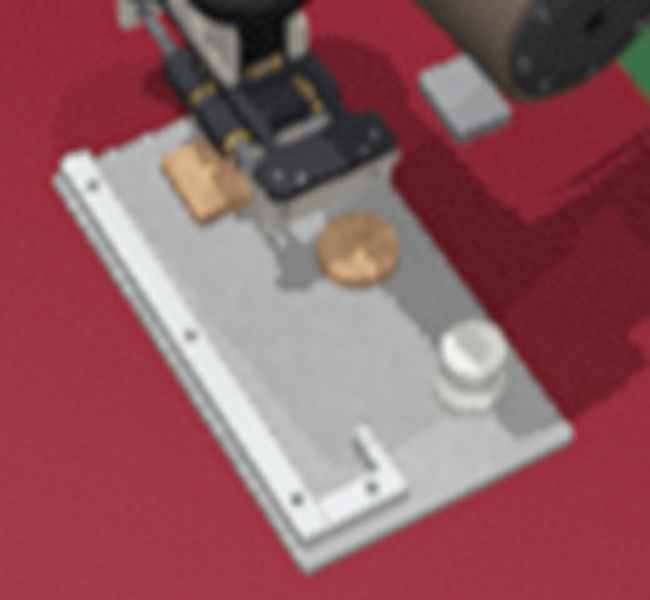

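The crop shows the coupon at about (205,182), with its rail-side top edge running from (163,168) to (205,215), clear of the disc at (357,248). I'll check its pose against the finger position.

```bash
python3 -c "
from h import *
J=np.load('jig.npz');R,t=J['R'],J['t']
f=lambda p,z:((px2w('scene1',crop2full(p,255,130,5),z)[:,:2]*1000-t)@R).round(1)
print(f([(163,166),(204,212),(249,192),(192,140)],.022))
print('rail top inner/corner check (65,125),(65,-145)',[((np.array(w2px('scene1',np.r_[R@q+t,26]/1000))-[255,130]+.5)*5).round(0) for q in ([65,125],[65,-145],[25,97],[-85,150])])
g=lambda x,y,z:((w2px('scene1',np.r_[R@[x,y]+t,z]/1000)-[255,130]+.5)*5).round(0)
print('tip corners',g(-9.5,-116,12),g(-9.5,-74,12),g(-9.5,-95,12), g(-9.5,-74,40))
c=f([(358,240)],.022);print('disc',c)"
```

```text
[[  27.7 -113.3]
 [  22.7  -72.2]
 [  -6.9  -72.2]
 [   3.9 -122.1]]
rail top inner/corner check (65,125),(65,-145) [array([[310., 500.]]), array([[ 81., 150.]]), array([[349., 429.]]), array([[573., 417.]])]
tip corners [[218. 149.]] [[252. 199.]] [[235. 174.]] [[252. 169.]]
disc [[-44.6 -11.7]]
```

Push is going well, with the coupon nearly square. I'll continue gently to the rail and watch the force.

```bash
python3 -m jog '{"fingers":[0,0,0,0,0],"dp":[[0,0,6],[0,0,12],[0,0,18],[0,0,24],[0,0,28]],"twist":[0,0,0,0,0]}'; python3 -m jog '{"fingers":[0,0,0,0,0],"dp":[[0,0,1],[0,0,2],[0,0,3],[0,0,4],[0,0,5]],"twist":[0,0,0,0,0]}';  python3 -c "
from h import *
plan(19,-95,29,90)"
```

```text
time_s: 3.7
tcp_pos: [0.5394, -0.1276, 0.0281]
eef_rot: [166.4, 89.6, 168.2]
contact_force: [0.1, -0.1, 0.1]
gripper_width: 0.0005
time_s: 4.2
tcp_pos: [0.5444, -0.1274, 0.0281]
eef_rot: [166.2, 89.6, 168.0]
contact_force: [0.1, 0.5, 0.2]
gripper_width: 0.0004
t 4.2 jig now [ 14.  -94.9] z 28.1 yang 90.0 F [0.2 0.5] 0.2 w 0.4
dp [-0.9 -0.1  4.9] twist 0.0 j6 -95.0 tilt 0.44
```

```bash
python3 -m jog '{"fingers":[0,0,0,0,0],"dp":[[0,0,1],[0,0,2],[0,0,3],[0,0,4],[0,0,4]],"twist":[0,0,0,0,0]}'; python3 -c "
from h import *
plan(19,-95,29,90); snap('scene','scene2',(255,130,385,250),5)"
```

```text
time_s: 4.7
tcp_pos: [0.5486, -0.1273, 0.0281]
eef_rot: [166.0, 89.6, 167.7]
contact_force: [0.3, 1.5, 0.1]
gripper_width: 0.0007
t 4.7 jig now [ 18.3 -94.9] z 28.1 yang 90.1 F [0.3 1.5] 0.1 w 0.7
dp [-0.9 -0.1  0.7] twist 0.1 j6 -95.0 tilt 0.43
```

View pics/scene2.png

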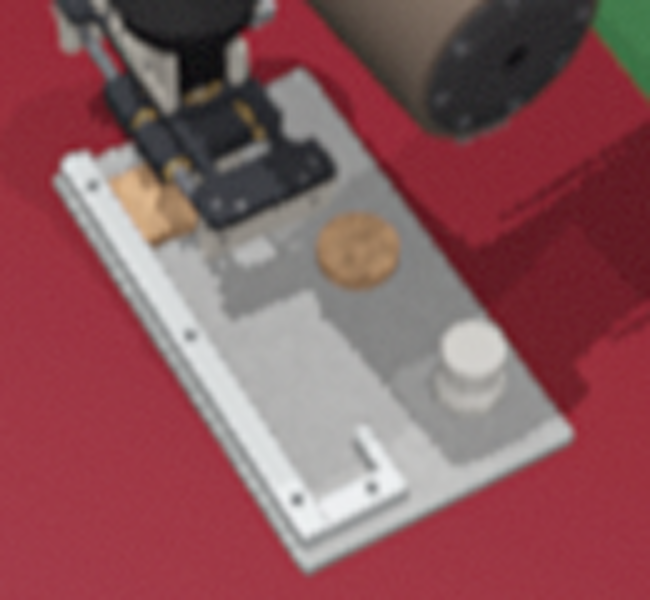

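The coupon (about 150,205) is at the rail, but no push force has built up yet. I'll keep going in small steps.

```bash
python3 -m jog '{"fingers":[0,0,0,0,0],"dp":[[0,0,1],[0,0,1.5],[0,0,2],[0,0,2.5],[0,0,3]],"twist":[0,0,0,0,0]}'; python3 -c "
from h import *
plan(19,-95,29,90);print(r.get_state()['moment'])"
```

```text
time_s: 5.25
tcp_pos: [0.5489, -0.1274, 0.0276]
eef_rot: [171.0, 89.3, 172.7]
contact_force: [-9.2, 1.6, 7.0]
gripper_width: 0.0004
t 5.25 jig now [ 18.5 -95. ] z 27.6 yang 90.0 F [-9.1  1.9] 7.0 w 0.4
dp [-1.4 -0.   0.5] twist 0.0 j6 -95.0 tilt 0.71
[0.51946059 3.26244126 0.07664058]
```

Firm contact, 9 N against the rail. Next: back off, lift, and turn the tool 90° so the jaw axis runs along jig x, behind the coupon's -y end.

```bash
python3 -m jog '{"fingers":[0,0,0,0,0],"dp":[[0,0,-2],[0,0,-8],[-5,0,-15],[-35,0,-18],[-70,0,-18]],"twist":[0,0,0,0,0]}'; python3 -m jog '{"fingers":[0,0,0,0,0],"dp":[[-10,-15,0],[-10,-30,0],[-10,-48,5],[-10,-48,10],[-10,-48,15]],"twist":[-8.5,-17,-25.5,-34,-42.5]}';  python3 -m jog '{"fingers":[0,0,0,0,0],"dp":[[0,0,0],[0,0,0],[0,0,0],[0,0,0],[0,0,0]],"twist":[-8.5,-17,-25.5,-34,-42.5]}'; python3 -c "
from h import *
plan(40,-146,100,180); snap('scene','scene3',(255,130,385,250),5)"
```

```text
time_s: 5.75
tcp_pos: [0.5301, -0.1281, 0.0978]
eef_rot: [173.0, 89.1, 174.7]
contact_force: [0.8, -0.7, 0.1]
gripper_width: -0.0
time_s: 6.25
tcp_pos: [0.5467, -0.1762, 0.1081]
eef_rot: [129.7, 89.2, 174.1]
contact_force: [0.1, 0.4, 0.3]
gripper_width: 0.0006
time_s: 6.75
tcp_pos: [0.5466, -0.1762, 0.1086]
eef_rot: [86.4, 89.3, 173.8]
contact_force: [-0.5, 0.3, 0.2]
gripper_width: 0.0005
t 6.75 jig now [  14.8 -143.7] z 108.6 yang 175.7 F [-0.5  0.3] 0.2 w 0.5
dp [  8.2 -25.4  -0.4] twist -4.3 j6 -4.0 tilt 0.74
```

View pics/scene3.png

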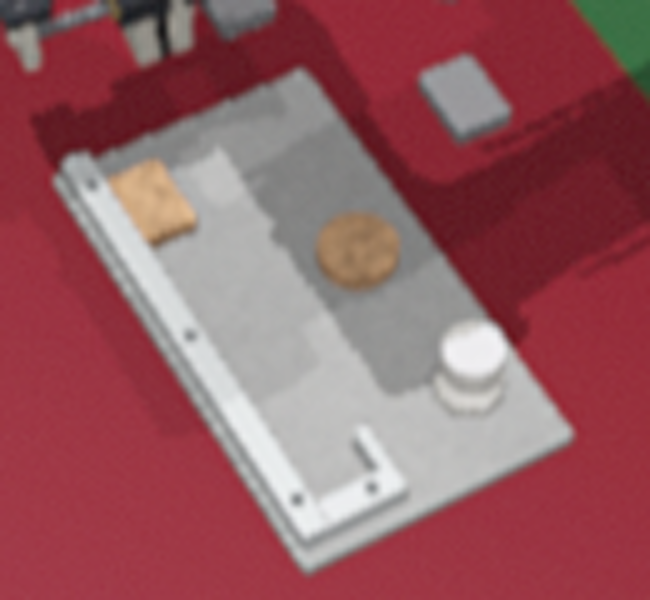

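Crop: the coupon lies flat along the rail, its top corners at about (112,178), (155,160), (195,212) and (152,236). The disc and pot haven't moved. I'll refine the jig yaw and the coupon's y.

```bash
python3 -c "
from h import *
J=np.load('jig.npz');R,t=J['R'],J['t']
f=lambda p,z:((px2w('scene3',crop2full(p,255,130,5),z)[:,:2]*1000-t)@R).round(1)
print(f([(112,178),(155,160),(195,212),(152,236)],.022))
print('rail edges scene: top outer ends, inner',f([(65,160),(308,535),(92,153),(322,515)],.026), 'bed',f([(573,434),(303,68)],.008))
g=lambda p,z:((px2w('top0',crop2full(p),z)[:,:2]*1000-t)@R).round(1)
print('top: near edge',g([(68,453),(735,422)],.008),'rail inner',g([(118,120),(698,96)],.026),'outer',g([(60,85),(706,53)],.026))
"
```

```text
[[  57.6 -120. ]
 [  29.7 -119.5]
 [  27.2  -74.7]
 [  56.7  -71.6]]
rail edges scene: top outer ends, inner [[  76.7 -142.3]
 [  76.5  143.5]
 [  60.7 -139.2]
 [  64.1  136.6]] bed [[ -86.8  151.1]
 [ -86.1 -148.4]]
top: near edge [[ -83.6  151. ]
 [ -83.9 -149.9]] rail inner [[  64.3  122.1]
 [  62.9 -141.2]] outer [[  81.8  147.9]
 [  82.7 -146.3]]
```

```bash
python3 -m jog '{"fingers":[0,0,0,0,0],"dp":[[0,-12,0],[0,-25,-2],[15,-25.4,-2],[45,-25.4,-2],[45,-25.4,-2]],"twist":[-4.3,-4.3,-4.3,-4.3,-4.3]}'; python3 -c "
from h import *
plan(40,-146,29,180)"
```

```text
time_s: 7.3
tcp_pos: [0.5691, -0.1789, 0.06]
eef_rot: [81.6, 88.9, 173.5]
contact_force: [-1.5, 0.3, -0.4]
gripper_width: 0.0006
t 7.3 jig now [  37.3 -147.1] z 60.0 yang -179.8 F [-1.5  0.4] -0.4 w 0.6
dp [31.  -3.3  1. ] twist -359.8 j6 1.0 tilt 1.07
```

```bash
python3 -m jog '{"fingers":[0,0,0,0,0],"dp":[[12,-2.5,0],[24,-2.5,0],[31,-2.5,0],[31,-2.5,2],[31,-2.5,6]],"twist":[0.2,0.2,0.2,0.2,0.2]}'; python3 -m jog '{"fingers":[0,0,0,0,0],"dp":[[0,0,5],[0,0,10],[0,0,15],[0,0,21],[0,0,27]],"twist":[0,0,0,0,0]}'; python3 -c "
from h import *
plan(40,60,29,180); snap('scene','scene4',(255,130,385,250),5)"
```

```text
time_s: 7.8
tcp_pos: [0.571, -0.1728, 0.0292]
eef_rot: [82.3, 88.9, 174.0]
contact_force: [-0.3, 0.0, 0.2]
gripper_width: 0.0003
time_s: 8.3
tcp_pos: [0.5703, -0.1452, 0.0294]
eef_rot: [82.1, 89.0, 173.8]
contact_force: [0.2, -0.6, 0.4]
gripper_width: 0.0005
t 8.3 jig now [  39.4 -113.4] z 29.4 yang 180.0 F [ 0.2 -0.6] 0.4 w 0.5
dp [  0.9  -0.6 173.4] twist -0.0 j6 -3.0 tilt 1.05
```

View pics/scene4.png

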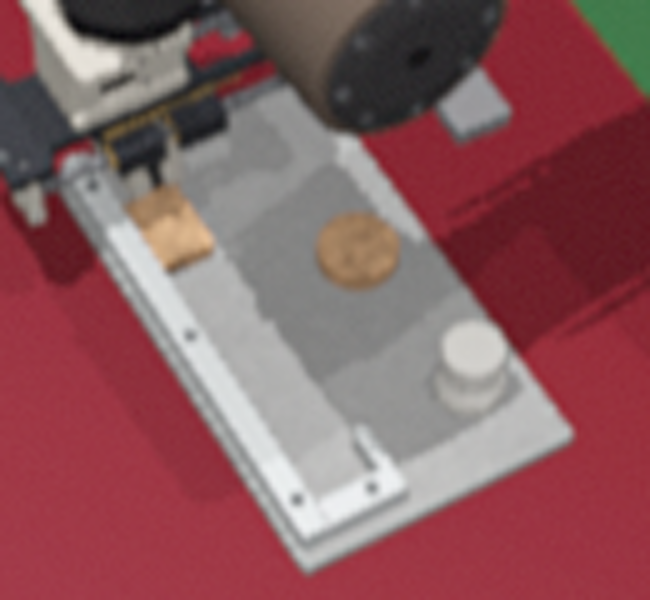

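The pusher is centred on the coupon's -y end, at crop (150,180), and the coupon is sliding along the rail. I'll continue with a slight bias towards the rail.

```bash
python3 -m jog '{"fingers":[0,0,0,0,0],"dp":[[0,0,8],[0,-0.2,16],[0,-0.4,24],[0,-0.6,32],[0,-0.8,40]],"twist":[0,0,0,0,0]}'; python3 -m jog '{"fingers":[0,0,0,0,0],"dp":[[0,0,8],[0,-0.2,16],[0,-0.4,24],[0,-0.6,32],[0,-0.8,40]],"twist":[0,0,0,0,0]}'; python3 -c "
from h import *
plan(41,60,29,180); snap('scene','scene5',(255,130,385,250),5)"
```

```text
time_s: 8.85
tcp_pos: [0.5699, -0.1038, 0.0295]
eef_rot: [81.9, 88.9, 173.6]
contact_force: [-0.1, 0.0, 0.3]
gripper_width: 0.0006
time_s: 9.35
tcp_pos: [0.5695, -0.0632, 0.0295]
eef_rot: [82.0, 88.9, 173.7]
contact_force: [-0.2, -0.9, -0.5]
gripper_width: 0.0003
t 9.35 jig now [ 40.9 -31.4] z 29.5 yang -180.0 F [-0.2 -0.9] -0.5 w 0.3
dp [ 0.8 -0.1 91.4] twist -360.0 j6 -11.0 tilt 1.06
```

View pics/scene5.png

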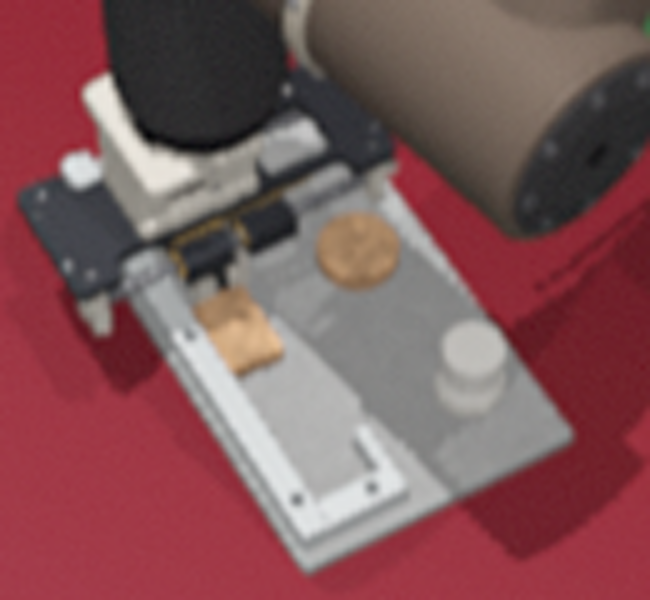

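The coupon (front corners about (240,370) and (283,345)) is still parallel and against the rail. Disc unmoved.

```bash
python3 -m jog '{"fingers":[0,0,0,0,0],"dp":[[0,0,8],[0,0,16],[0,0,24],[0,-0.2,32],[0,-0.4,40]],"twist":[0,0,0,0,0]}'; python3 -m jog '{"fingers":[0,0,0,0,0],"dp":[[0,0,6],[0,0,12],[0,0,17],[0,0,22],[0,0,25]],"twist":[0,0,0,0,0]}'; python3 -c "
from h import *
plan(41,65,29,180); snap('scene','scene6',(295,170,365,240),8)"
```

```text
time_s: 9.9
tcp_pos: [0.5688, -0.0217, 0.0297]
eef_rot: [81.4, 89.0, 173.1]
contact_force: [0.5, -0.3, -0.1]
gripper_width: 0.0004
time_s: 10.4
tcp_pos: [0.568, 0.0037, 0.0298]
eef_rot: [81.5, 89.0, 173.2]
contact_force: [0.6, 0.3, 0.3]
gripper_width: 0.0006
t 10.4 jig now [41.5 35.5] z 29.8 yang -179.9 F [0.7 0.2] 0.3 w 0.6
dp [ 0.9  0.4 29.5] twist -359.9 j6 -18.0 tilt 1.04
```

View pics/scene6.png

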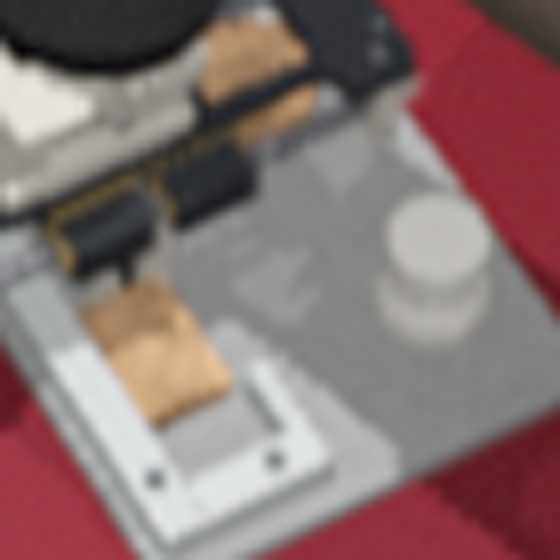

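The coupon is at the pocket mouth, against the rail and clear of the keeper at (255,370). Pushing home.

```bash
python3 -m jog '{"fingers":[0,0,0,0,0],"dp":[[0,0,6],[0,0,12],[0,0,17],[0,0,21],[0,0,25]],"twist":[0,0,0,0,0]}'; python3 -m jog '{"fingers":[0,0,0,0,0],"dp":[[0,0,1],[0,0,2],[0,0,3],[0,0,4],[0,0,4.5]],"twist":[0,0,0,0,0]}'; python3 -c "
from h import *
plan(41,65,29,180)"
```

```text
time_s: 10.95
tcp_pos: [0.5673, 0.0293, 0.0299]
eef_rot: [81.2, 89.0, 172.9]
contact_force: [0.5, 0.1, -0.0]
gripper_width: 0.0003
time_s: 11.45
tcp_pos: [0.5671, 0.0328, 0.0299]
eef_rot: [85.3, 88.9, 177.1]
contact_force: [1.8, -8.7, 0.0]
gripper_width: 0.0005
t 11.45 jig now [41.4 64.6] z 29.9 yang -179.9 F [ 1.5 -8.8] 0.0 w 0.5
dp [0.9 0.3 0.4] twist -359.9 j6 -20.0 tilt 1.06
```

End stop reached at y = 64.6 (65.5 expected), with 8.8 N. I'll back off, lift clear and look.

```bash
python3 -m jog '{"fingers":[0,0,0,0,0],"dp":[[0,0,-2],[0,0,-8],[-5,0,-12],[-40,0,-15],[-80,0,-20]],"twist":[0,0,0,0,0]}'; python3 -m jog '{"fingers":[0,0,0,0,0],"dp":[[-10,0,-40],[-20,0,-85],[-20,0,-130],[-20,0,-175],[-20,0,-220]],"twist":[0,0,0,0,0]}'; python3 -c "
from h import *
plan(41,65,29,180); snap('scene','scene7',(295,170,365,240),8); snap('top','top7',(275,180,335,225),8)
a,b=[cv2.imread(f'pics/{n}.png') for n in('scene7','top7')]
b=cv2.copyMakeBorder(b[:,:240],0,560-len(b),0,0,cv2.BORDER_CONSTANT)
cv2.imwrite('pics/both7.png',np.hstack([a,b]))"
```

```text
time_s: 11.95
tcp_pos: [0.5681, 0.0121, 0.1098]
eef_rot: [88.4, 88.7, -179.8]
contact_force: [1.1, 0.1, 0.1]
gripper_width: 0.0006
time_s: 12.45
tcp_pos: [0.5751, -0.2097, 0.1304]
eef_rot: [88.1, 88.8, 179.8]
contact_force: [2.4, 0.6, -0.0]
gripper_width: 0.0004
t 12.45 jig now [  42.3 -178. ] z 130.4 yang -179.9 F [2.4 0.5] -0.0 w 0.4
dp [101.6  -1.1 243. ] twist -359.9 j6 3.0 tilt 1.19
```

View pics/both7.png

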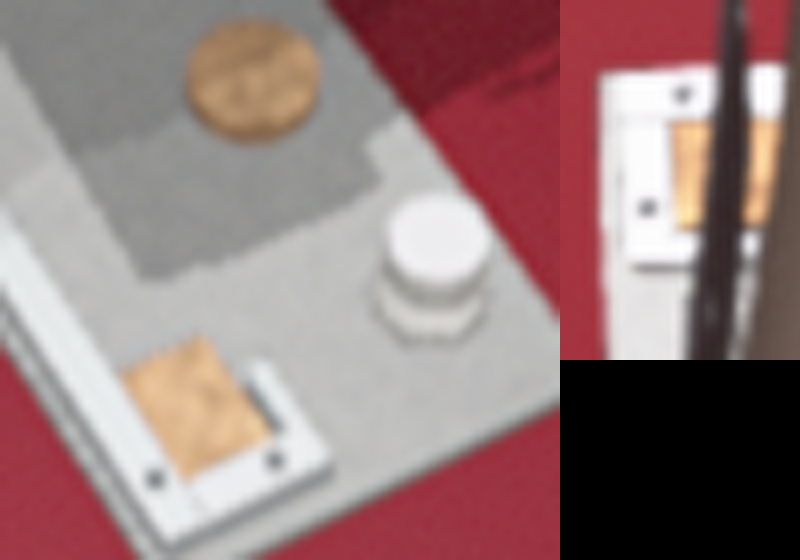

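Scene crop: the coupon sits in the pocket at (195,405), flush with the rail and end stop. The disc and pot are in place. The arm hides part of the top view, so I'll move it away and take one final check of the rail gap.

```bash
python3 -m jog '{"fingers":[0,0,0,0,0],"dp":[[-15,20,-40],[-30,45,-80],[-45,75,-115],[-60,110,-150],[-60,140,-180]],"twist":[0,0,0,0,0]}'; python3 -c "
from h import *
snap('top','top8',(275,180,405,260),6)
J=np.load('jig.npz');R,t=J['R'],J['t']
g=lambda x,y,z:((w2px('top8',np.r_[R@[x,y]+t,z]/1000)-[275,180]+.5)*6-.5).round(0)[0]
print('pred coupon',[g(x,y,22) for x,y in((65,125),(65,75),(29,75),(29,125))],'rail inner top',g(65,125,26),g(65,75,26))"
```

```text
time_s: 13.05
tcp_pos: [0.44, -0.3978, 0.1954]
eef_rot: [95.9, 88.9, -172.7]
contact_force: [0.4, -0.6, -0.3]
gripper_width: 0.0007
pred coupon [array([84., 93.]), array([196.,  87.]), array([199., 167.]), array([ 87., 172.])] rail inner top [83. 91.] [195.  86.]
```

View pics/top8.png

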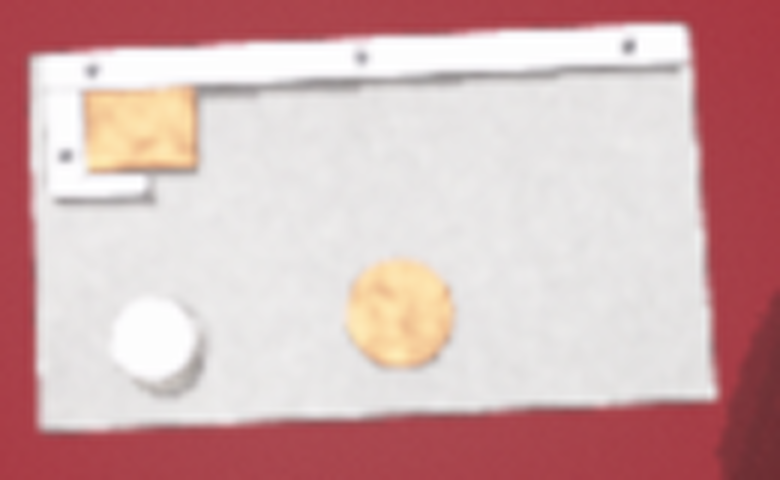

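The coupon's corners, (84,91), (196,87), (198,168) and (87,172), match the predicted seated pose to within 1–2 crop pixels (under 1 mm). No gap to the rail or the stop is visible, and the disc and pot are where they were. Handing in.

```bash
python3 -c "
from h import *
print(r.close_job())"
```

```text
the job is handed in; nothing more can be done
None
```

The coupon is seated in the corner pocket against both the rail and the end stop, and I handed the job in at about 13 s. I pushed it square onto the rail near its starting end (about 9 N on contact). Then I pushed it along the rail from its -y end until it met the end stop (about 9 N), and backed the arm clear.

- **Seating:** In the last top view, the coupon's corners matched the predicted seated pose to within about 1 mm. No gap to the rail or end stop was visible.
- **Bystanders:** The disc and pot were where they started. I did not re-check the objects off the jig, but nothing was touched there.
- **Small disagreements:** Scene-camera positions differed from the top camera's by a few mm. Both contacts came about 1 mm earlier than calculated, which is within the calibration. I viewed 12 pictures, two over the budget of 10.

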